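# Padlock through the sprung flap of the drop box

## Robot

A 6-joint arm with a two-finger parallel gripper is mounted at the origin on a cart in front of the work surface, level with it; the furniture and walls round the work are solid. World frame = base frame: x ahead of the robot, y to its left, z up, the work surface at z = 0. Lengths are in m, angles in rad, forces in N, time in s.
With the tool pointing down it reaches from about 0.35 to 0.85 m from the base axis. Payload 8.1 kg.
Tool frame: the origin (TCP) lies between the finger pads; the fingertips stand 17 mm ahead of it and the grasp point (between the pads) lies 2 mm behind it; z points along the fingers, y is the line along which they close (so a half turn about z gives the same grasp; the last joint's range is limited). The gripper opens to 93 mm and grips with 3 to 60 N. Pads are 15 mm wide; open, the fingers measure 128 mm over their backs; the gripper's body (75 mm by 188 mm) begins 65 mm behind the grasp point.
Start: joints at [1.221, 0.13, 1.488, -0, 1.523, -0.085], TCP at [0.157, 0.579, 0.236] pointing down, gripper open.
Joint ranges: [-2.96, 2.96], [-0.89, 2.26], [0.02, 2.5], [-1.34, 4.48], [0, 2.73], [-2.66, 2.66]. Speed limits (rad/s): [2.39, 2.39, 2.79, 3.14, 3.14, 3.14].

## Interface

Orientations are given as a unit quaternion [x, y, z, w].
In Python, from bench import state, read_camera, camera_info, sign_off gives the robot as it stands.
- The arm moves only by the tool step_arm, never from a script. Its argument "motion" is one flat list of numbers, 7 for each row, row after row: the turn, a rotation vector about the tool's x, y, z in degrees, then the shift along the tool's x, y, z in cm, then the closure, from 0 (fully open) to 1 (shut). A call has 1 to 20 rows; each row is the pose to reach, as a shift and turn from the pose commanded when the call began, along the tool's axes at that moment; what a row does not reach only later rows make up. A row lasts 1/10 s, in which the tool goes at most 50 mm and 8.59 degrees, less where a joint would pass 70% of its speed; a pose out of reach is approached as far as the arm can. A call with a gripper value outside its range is refused whole. The fingers move at their own pace and stop on an object; "newtons" is the grip in N (left out, the last holds). Time passes only in rows, so rows that repeat a pose let the fingers close. It gives the time, the measured TCP pose, the force, the opening and the grip force at its end, in the units of the state.
- state(): the state, without advancing time (a new reading comes with each control period).
- read_camera(name): name is "scene" or "top" or "wrist"; returns the picture (400x640x3 uint8, blue, green, red); there is no depth.
- camera_info(name): a dict with "vfov" (degrees; the focal length in pixels is half the picture's height over the tangent of half this angle, whatever the lens; pixels are square), "cx", "cy" (the principal point, pixels), "world_to_cam" (4x4, takes a point from world to camera coordinates); the wrist camera has in their place "hand_eye" (4x4, takes a point from camera to tool coordinates, whose origin is the TCP and whose axes are the flange's). Camera axes: x right, y up, looking along -z (the intrinsics and any distortion apply to the point x, -y, -z); pixel columns grow to the right and rows downward; lengths in m; the calibration is good to about 2 mm. A picture is of the moment at which its call begins: read the wrist's pose just before it. camera_info takes no time and is no camera call.
- sign_off(): hands the job in; it is judged then, once.
The state is a dict: "time": time; "joint_positions": joint angles; "joint_velocities": joint speeds; "joint_efforts": joint torques, N m; "eef_pos": TCP position; "tool_rot": TCP orientation; "force": force on the tool from outside, world axes, zero at the start; "torque": the same for the moment, N m; "grip_width": opening from 0.0 (shut) to 1.0 (fully open); "finger_force": force on a finger pad.
Only numpy, scipy, OpenCV 4.12 (cv2) and the standard library are available. Lean on these libraries where they do the work, as an engineer would, in place of code of your own. Each camera call takes 0.05 s, during which the arm holds its last target. There are 200 camera calls.

## Task

Post the padlock lying on top of the grey lock-service drop box into the box: press the sprung flap down with one finger and hold it open, and with the other finger push the padlock over the edge of the deck so that it drops inside, then withdraw so that the flap closes. The flap must already stand open before the padlock slides over it; the padlock is only pushed, never pinched or lifted, and the things standing about on the counter stay where they are.

Things in the scene. Friction and masses are not known exactly. Their poses are not given: they have to be found in the camera images.
- drop_box: Grey sheet-metal box fixed to the counter, 240 (x) by 134 (y) by 132 mm high, hollow, walls, floor and deck 6 mm thick. Origin: centre of its underside; z up; its -x end faces the robot. Its level top: x = -107 to +17 mm is the bare steel flap, 112 mm wide; x = +20 to +120 mm is the fixed deck on which the padlock lies. Nothing stands up from the top.
- deck_edge (a point): Middle of the deck's edge beside the flap, on the deck's top face: x = +20, y = 0, z = 132 mm in the drop box's frame; same axes. Pushed over this edge in the box's -x direction (toward the robot), the padlock falls into the box if the flap is open about 0.5 rad or more.
- flap (a joint): Flap angle in rad: 0 = closed, level with the deck; grows as it is pressed down; stop at 1.15. A spring shuts it at once when let go. About 1 N at the free edge starts it; holding it near 0.6 rad takes 5 to 8 N, 50 mm from the hinge. The finger on it must be some 35 mm lower than the one on the deck: tip the open hand about 25 degrees, its robot-side finger low.
- flap_hinge (a point): Middle of the flap's hinge line, level with the deck's top face, at the flap's robot-side edge: x = -107, y = 0, z = 132 mm in the drop box's frame. The hinge runs along the box's y.
- flap_edge (a point): Middle of the flap's free edge, on its top face, 124 mm from the hinge; moves with the flap, swinging down into the box. When closed it is level with the deck edge and 3 mm from it.
- padlock_mid (a point): Centre of the padlock's brass body (32 x 40 mm, 14 mm thick, about 0.18 kg), half-way up. It lies loose and flat on the deck. x axis: toward its steel shackle, whose end is 42 mm away, across the push. y axis: along the 40 mm width, within 0.15 rad of the box's x axis. A finger pushes the 32 mm long flank. Mass centre 0 to 6 mm toward the shackle. Front flank 2 to 10 mm short of the edge.
Not all that is in view belongs to the job. Of the things like the part that bears padlock_mid, leave any that is orange; of the rest the smaller one is meant.

How it is judged:
By the outcome, as a careful person would: the job done as asked, in the order asked, and still so for the second after the job is handed in, with the robot touching nothing.
It also fails if it takes over 35 s, if anything falls off the work surface, if the arm or the gripper's body presses on something with over 40 N, if the wrist force passes 120 N, or if a joint passes its speed limit or range.

## Working session

There is one attempt and no reset: what is moved stays moved. The work goes in short steps, Python scripts to look and compute and a tool call to move; the robot and the scene stay as the last step left them, time stands still between calls to the robot, and variables do not carry over. Pictures are saved under pics/ and viewed, at most 10 in all, crops included, and the job is handed in when it is done.

Besides the shell and the picture viewer there is one more tool, called after "Request:" as name(argument=value, ...) on one line, values as JSON. step_arm: Moves the arm, as the interface text tells. Its arguments: {"type":"object","properties":{"motion":{"type":"array"},"newtons":{"type":"number"}},"required":["motion"]}

```bash
mkdir -p pics; ls; python3 - <<'E'
from bench import *
import cv2
s=state();print(s)
for n in("scene","top"):
    print(n,camera_info(n)); cv2.imwrite(f"pics/{n}0.png",read_camera(n))
print(camera_info("wrist"))
E
```

```text
pics
{'time': 0.0, 'joint_positions': array([ 1.22058869e+00,  1.31166050e-01,  1.48929047e+00, -1.56506587e-05,
        1.52298788e+00, -8.53743316e-02]), 'joint_velocities': array([ 6.84365415e-05,  7.98862877e-04, -3.66212399e-04, -8.42629055e-04,
       -1.93199812e-04,  1.20620268e-03]), 'joint_efforts': array([-3.09824587e-03, -5.59863746e+01, -4.91739964e+01,  7.64266681e-02,
        3.58397292e-02, -6.55502140e-05]), 'eef_pos': array([0.15683115, 0.57857836, 0.23457836]), 'tool_rot': array([ 1.32029588e-01,  9.91245343e-01, -9.05691018e-04, -1.92425262e-04]), 'force': array([0.32758868, 1.06417439, 0.0777802 ]), 'torque': array([ 0.01331786, -0.01849767, -0.01177153]), 'finger_force': 0.0, 'grip_width': 1.002425708551061}
scene {'vfov': 45.68339725777386, 'cx': 329.3909244785587, 'cy': 202.9487589017113, 'world_to_cam': array([[ 0.86477518, -0.50214685, -0.00352553, -0.51302644],
       [ 0.32250011,  0.5499866 ,  0.77039497, -0.30206401],
       [-0.38491241, -0.66735544,  0.63755718, -0.71854688],
       [ 0.        ,  0.        ,  0.        ,  1.        ]])}
top {'vfov': 5
[... 161 characters left out ...]
583e-02],
       [ 9.86772594e-01, -7.38608659e-03,  1.61942251e-01,
        -6.16337034e-01],
       [-1.61951437e-01, -6.58933195e-04,  9.86798509e-01,
        -8.56665640e-01],
       [ 0.00000000e+00,  0.00000000e+00,  0.00000000e+00,
         1.00000000e+00]])}
{'vfov': 70.44556107220762, 'cx': 320.81198132934264, 'cy': 196.15739216133196, 'hand_eye': array([[-6.37257961e-04,  9.56709427e-01,  2.91044096e-01,
         8.21098533e-02],
       [ 9.99999782e-01,  6.59955190e-04,  2.01772527e-05,
        -1.24320537e-03],
       [-1.72772294e-04,  2.91044045e-01, -9.56709639e-01,
        -1.48345676e-01],
       [ 0.00000000e+00,  0.00000000e+00,  0.00000000e+00,
         1.00000000e+00]])}
```

View pics/top0.png

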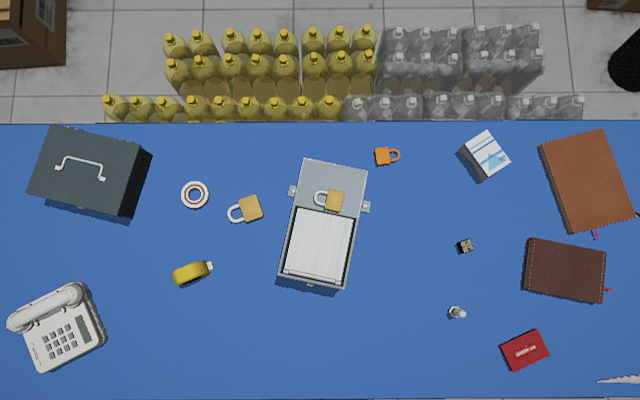

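View pics/scene0.png

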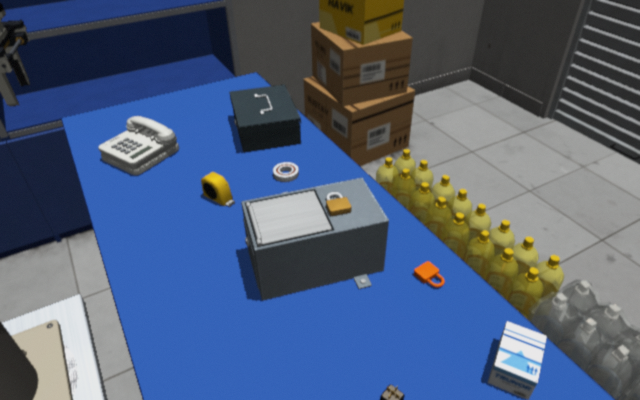

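Top view candidates: the brass padlock on the box deck (330,200), the larger brass padlock on the counter (247,208), and an orange padlock (386,156). By the description it is the one on the deck. I'll check this in a close crop.

```bash
python3 - <<'E'
import cv2
a=cv2.imread("pics/top0.png")[145:300,225:385]
cv2.imwrite("pics/crop.png",cv2.resize(a,None,fx=3.8,fy=3.8,interpolation=cv2.INTER_CUBIC))
E
```

```text
(no output)
```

View pics/crop.png

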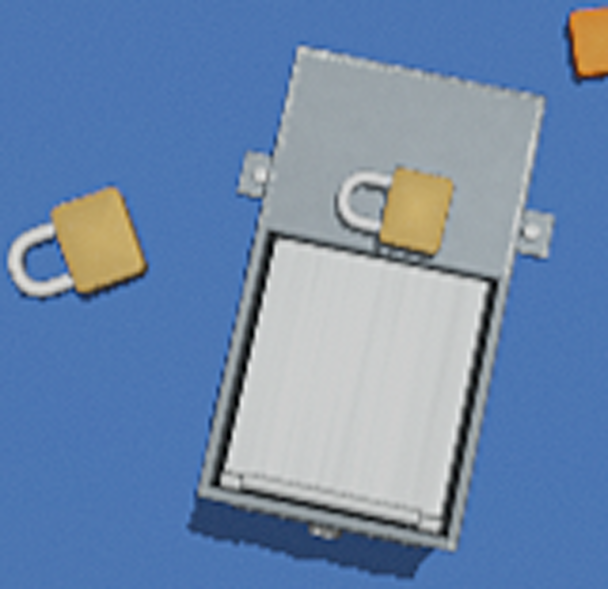

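The crop shows the deck padlock, which is smaller than the counter one. Its body is at crop (397,168)-(442,252) with the shackle to the left (+y). The box's top corners are at (300,47), (543,97), (452,548) and (200,495). The flap is closed.

```bash
cat >h.py <<'E'
import numpy as np
from bench import *
def plane(name,uv,z):
    c=camera_info(name);f=200/np.tan(np.radians(c["vfov"]/2));T=c["world_to_cam"];R=T[:3,:3];o=-R.T@T[:3,3]
    uv=np.atleast_2d(uv);d=np.c_[(uv[:,0]-c["cx"])/f,-(uv[:,1]-c["cy"])/f,-np.ones(len(uv))]@R
    return o+d*((z-o[2])/d[:,2])[:,None]
E
python3 - <<'E'
from h import *
np.set_printoptions(precision=4,suppress=True)
cr=lambda p:np.array([225,145])+np.array(p)/3.8
b=plane("top",cr([(300,47),(543,97),(452,548),(200,495)]),.132);print(b)
print([np.linalg.norm(b[i]-b[(i+1)%4]) for i in range(4)])
ax=(b[0]+b[1]-b[2]-b[3])[:2];yx=(b[0]+b[3]-b[1]-b[2])[:2]
print("yaw",np.degrees([np.arctan2(ax[1],ax[0]),np.arctan2(-yx[0],yx[1])]))
c=b.mean(0);yaw=(np.arctan2(ax[1],ax[0])+np.arctan2(-yx[0],yx[1]))/2
R=np.array([[np.cos(yaw),-np.sin(yaw)],[np.sin(yaw),np.cos(yaw)]])
print("c",c)
p=plane("top",cr([(397,168),(455,178),(442,248),(383,239)]),.146);print((p[:,:2]-c[:2])@R,p[:,:2],[np.linalg.norm(p[i]-p[(i+1)%4]) for i in range(4)])
e=plane("top",cr([(270,235),(497,278)]),.132);print("edge",(e[:,:2]-c[:2])@R)
E
```

```text
[[ 0.694   0.0467  0.132 ]
 [ 0.666  -0.0807  0.132 ]
 [ 0.4344 -0.0288  0.132 ]
 [ 0.4615  0.0977  0.132 ]]
[np.float64(0.13048964228498436), np.float64(0.23727676708168297), np.float64(0.12937312879695909), np.float64(0.23802210004237184)]
yaw [-12.5089 -12.2448]
c [0.564  0.0087 0.132 ]
[[ 0.063   0.0016]
 [ 0.064  -0.0284]
 [ 0.0272 -0.0291]
 [ 0.0255  0.0012]] [[ 0.6259 -0.0032]
 [ 0.6204 -0.0328]
 [ 0.5843 -0.0255]
 [ 0.5892  0.0044]] [np.float64(0.030088908977161755), np.float64(0.03683156514678164), np.float64(0.030293196367226962), np.float64(0.03747023819718969)]
edge [[ 0.0176  0.0589]
 [ 0.0199 -0.0603]]
```

```bash
cat >>h.py <<'E'
from scipy.spatial.transform import Rotation as Ro
np.set_printoptions(precision=3,suppress=True)
C=np.array([.564,.0087,0]);YAW=np.radians(-12.4);B=Ro.from_euler('z',YAW)
def target(x,y,z,tilt=27):
    "pose with far finger's inner tip corner at box x,y (m), height z"
    R=B*Ro.from_matrix(np.c_[[0,1,0],[1,0,0],[0,0,-1.]])*Ro.from_rotvec([-np.radians(tilt),0,0])
    return R,C+B.apply([x,y,0])+[0,0,z]-R.apply([0,.0465,.017])
def row(R,p):
    s=state();R0=Ro.from_quat(s["tool_rot"])
    return (R0.inv()*R).as_rotvec(degrees=True),R0.inv().apply(p-s["eef_pos"])*100
def where():
    s=state();R=Ro.from_quat(s["tool_rot"]);f=lambda v:(B.inv().apply(s["eef_pos"]+R.apply(v)-C))*1000
    print("t",s["time"],"hi",f([0,.0465,.017]),"lo",f([0,-.064,.017]),"F",s["force"],s["grip_width"])
E
python3 -c "
from h import *
R,p=target(.080,-.011,.23);print(p,*row(R,p));where()"
```

```text
[ 0.592 -0.009  0.224] [-21.619 -20.458  85.496] [-57.348 -45.301   1.133]
t 0.1 hi [-517.82   515.631  217.624] lo [-523.159  405.26   217.807] F [ 0.763 -0.735 -0.293] 0.9991212618206026
```

Request:
step_arm(motion=[0, 0, 0, 0, 0, -4, 0, 0, 0, 0, 0, 0, -8, 0, -21.6, -20.5, 85.5, -57.3, -45.3, -7, 0, -21.6, -20.5, 85.5, -57.3, -45.3, -7, 0, -21.6, -20.5, 85.5, -57.3, -45.3, -7, 0, -21.6, -20.5, 85.5, -57.3, -45.3, -7, 0, -21.6, -20.5, 85.5, -57.3, -45.3, -7, 0, -21.6, -20.5, 85.5, -57.3, -45.3, -7, 0, -21.6, -20.5, 85.5, -57.3, -45.3, -7, 0, -21.6, -20.5, 85.5, -57.3, -45.3, -7, 0, -21.6, -20.5, 85.5, -57.3, -45.3, -7, 0, -21.6, -20.5, 85.5, -57.3, -45.3, -7, 0, -21.6, -20.5, 85.5, -57.3, -45.3, -7, 0, -21.6, -20.5, 85.5, -57.3, -45.3, -7, 0, -21.6, -20.5, 85.5, -57.3, -45.3, -7, 0, -21.6, -20.5, 85.5, -57.3, -45.3, -7, 0, -21.6, -20.5, 85.5, -57.3, -45.3, -7, 0, -21.6, -20.5, 85.5, -57.3, -45.3, -7, 0, -21.6, -20.5, 85.5, -57.3, -45.3, -7, 0, -21.6, -20.5, 85.5, -57.3, -45.3, -7, 0])

```text
time: 2.1
eef_pos: [0.591, -0.0073, 0.3053]
tool_rot: [0.758, 0.609, 0.147, 0.181]
force: [0.0, 0.8, -0.4]
grip_width: 0.999
finger_force: 0.0
```

```bash
python3 -c "
from h import *
import cv2
where();R,p=target(.080,-.011,.21);print(*row(R,p))
s=state();cv2.imwrite('pics/w1.png',read_camera('wrist'));print(s['eef_pos'],s['tool_rot'],s['joint_positions'])"
```

```text
t 2.1 hi [ 78.935  -9.806 311.223] lo [-19.537  -9.781 261.089] F [ 0.026  0.781 -0.431] 0.9990108664738656
[-0.018 -0.067 -0.013] [-0.13  -4.498  9.07 ]
[ 0.591 -0.007  0.305] [0.758 0.609 0.147 0.181] [-0.055 -0.35   1.879 -0.079  1.148  0.176]
```

View pics/w1.png

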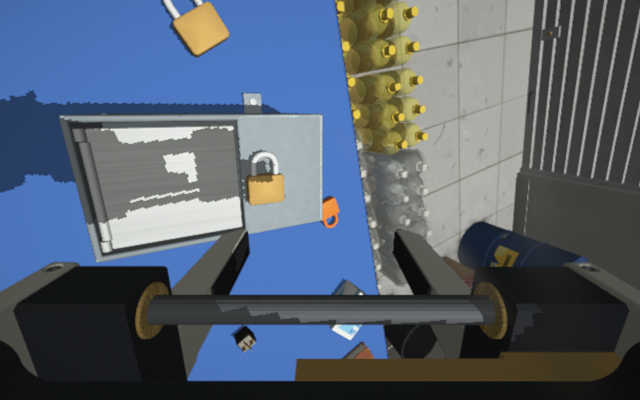

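The wrist view shows the padlock body at (247,177)-(285,203) with its shackle up. The deck edge is at about u=243, and the box's top corners are near (60,116), (322,115), (322,222) and (97,260). I'll cross-check the positions from this view.

```bash
python3 - <<'E'
from h import *
c=camera_info("wrist");f=200/np.tan(np.radians(c["vfov"]/2));H=c["hand_eye"]
R=Ro.from_quat([.758,.609,.147,.181]);R=Ro.from_quat(state()["tool_rot"]);t=state()["eef_pos"]
def pl(uv,z):
    uv=np.array(uv,float);d=np.c_[(uv[:,0]-c["cx"])/f,-(uv[:,1]-c["cy"])/f,-np.ones(len(uv))]
    o=t+R.apply(H[:3,3]);d=R.apply(d@H[:3,:3].T);return o+d*((z-o[2])/d[:,2])[:,None]
bx=lambda p:B.inv().apply(p-C)*1000
print(bx(pl([(60,116),(322,115),(322,222),(97,260)],.132)))
print(bx(pl([(240,121),(245,235)],.132)))
print(bx(pl([(247,178),(282,175),(285,202),(250,205)],.146)))
E
```

```text
[[-118.136   66.149  132.   ]
 [ 118.513   65.219  132.   ]
 [ 118.656  -68.992  132.   ]
 [-118.174  -63.564  132.   ]]
[[ 23.805  59.975 132.   ]
 [ 19.106 -66.705 132.   ]]
[[ 23.426   2.928 146.   ]
 [ 61.793   2.225 146.   ]
 [ 64.054 -29.406 146.   ]
 [ 24.382 -26.921 146.   ]]
```

```bash
python3 -c "
from h import *
for z in (.2,.136):
  print(*row(*target(.0765,-.011,z)))"
```

```text
[ 0.013 -0.086  0.022] [-0.163 -5.281  9.827]
[ 0.013 -0.086  0.022] [-0.17  -8.188 15.528]
```

Request:
step_arm(motion=[0, 0, 0, -0.15, -2.7, 5, 0, 0, 0, 0, -0.15, -5.28, 9.8, 0, 0, 0, 0, -0.15, -5.28, 9.8, 0, 0, 0, 0, -0.15, -6, 11.2, 0, 0, 0, 0, -0.15, -6.7, 12.6, 0, 0, 0, 0, -0.15, -7.2, 13.6, 0, 0, 0, 0, -0.15, -7.7, 14.6, 0, 0, 0, 0, -0.15, -8.0, 15.2, 0, 0, 0, 0, -0.15, -8.15, 15.5, 0, 0, 0, 0, -0.15, -8.15, 15.5, 0])

```text
time: 3.15
eef_pos: [0.5894, -0.0088, 0.1307]
tool_rot: [0.758, 0.609, 0.147, 0.182]
force: [0.6, 1.1, 1.7]
grip_width: 1.001
finger_force: 1.0
```

```bash
python3 -c "
from h import *
import cv2
where();print(*row(*target(.0765,-.011,.1355)),*row(*target(.0365,-.011,.1355)))
a=read_camera('wrist');b=read_camera('scene')[150:310,200:420]
cv2.imwrite('pics/w2.png',cv2.vconcat([a[:300],cv2.resize(b,(640,300))[:, :]]))"
```

```text
t 3.15 hi [ 77.685 -11.671 136.728] lo [-20.724 -11.586  86.469] F [0.62  1.096 1.666] 1.0008282081495579
[ 0.054 -0.057 -0.044] [ 0.065 -0.16   0.051] [ 0.054 -0.057 -0.044] [ 0.064 -3.722 -1.768]
```

View pics/w2.png

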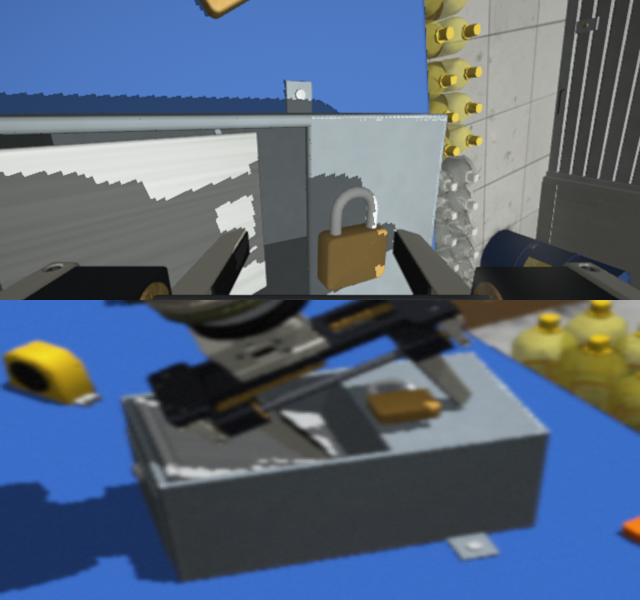

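The flap is held open by the low finger, the far finger is on the deck just behind the padlock, and the padlock has not moved. I'll push now.

Request:
step_arm(motion=[0, 0, 0, 0, -0.4, -0.2, 0, 0, 0, 0, 0, -0.8, -0.41, 0, 0, 0, 0, 0, -1.2, -0.61, 0, 0, 0, 0, 0, -1.6, -0.82, 0, 0, 0, 0, 0, -2.0, -1.02, 0, 0, 0, 0, 0, -2.4, -1.22, 0, 0, 0, 0, 0, -2.8, -1.43, 0, 0, 0, 0, 0, -3.2, -1.63, 0, 0, 0, 0, 0, -3.5, -1.78, 0, 0, 0, 0, 0, -3.7, -1.89, 0, 0, 0, 0, 0, -3.7, -1.89, 0, 0, 0, 0, 0, -3.7, -1.89, 0])

```text
time: 4.45
eef_pos: [0.5504, -0.0001, 0.1333]
tool_rot: [0.757, 0.609, 0.149, 0.184]
force: [4.6, -1.2, 6.9]
grip_width: 1.003
finger_force: 4.2
```

```bash
python3 -c "
from h import *
import cv2
where()
a=read_camera('wrist');b=read_camera('scene')[150:310,200:420]
cv2.imwrite('pics/w3.png',cv2.vconcat([a[:300],cv2.resize(b,(640,300))[:, :]]))"
```

```text
t 4.45 hi [ 37.681 -11.564 139.564] lo [-60.468 -11.47   88.8  ] F [ 4.644 -1.204  6.857] 1.002735505388256
```

View pics/w3.png

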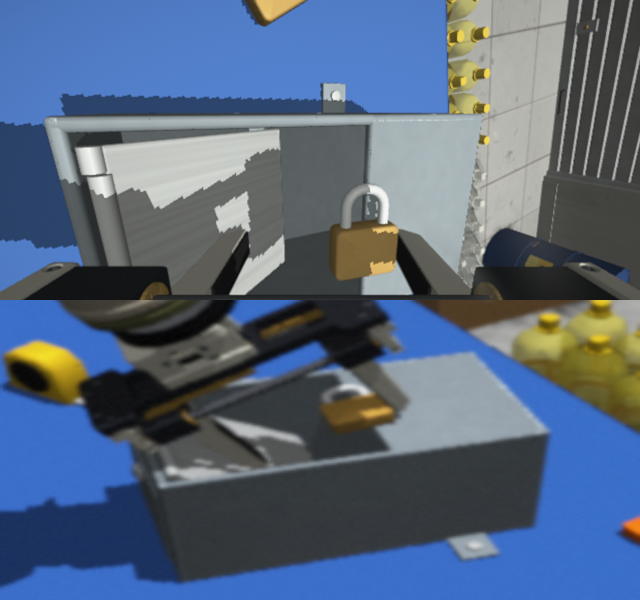

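The padlock has slid about 36 mm. It is a little over half off the edge at wrist (365,250), and the flap is wide open. I'll keep pushing.

Request:
step_arm(motion=[0, 0, 0, 0, -0.4, -0.1, 0, 0, 0, 0, 0, -0.8, -0.25, 0, 0, 0, 0, 0, -1.1, -0.4, 0, 0, 0, 0, 0, -1.4, -0.5, 0, 0, 0, 0, 0, -1.4, -0.5, 0, 0, 0, 0, 0, -1.4, -0.5, 0])

```text
time: 5.15
eef_pos: [0.5348, 0.0032, 0.1298]
tool_rot: [0.758, 0.609, 0.148, 0.183]
force: [5.7, -1.6, 3.0]
grip_width: 1.002
finger_force: 3.3
```

```bash
python3 -c "
from h import *
import cv2
where()
a=read_camera('wrist');b=read_camera('scene')[150:310,200:420]
cv2.imwrite('pics/w4.png',cv2.vconcat([a[:300],cv2.resize(b,(640,300))[:, :]]))"
```

```text
t 5.15 hi [ 21.798 -11.698 135.888] lo [-76.499 -11.623  85.412] F [ 5.65  -1.645  3.02 ] 1.0016340209170207
```

View pics/w4.png

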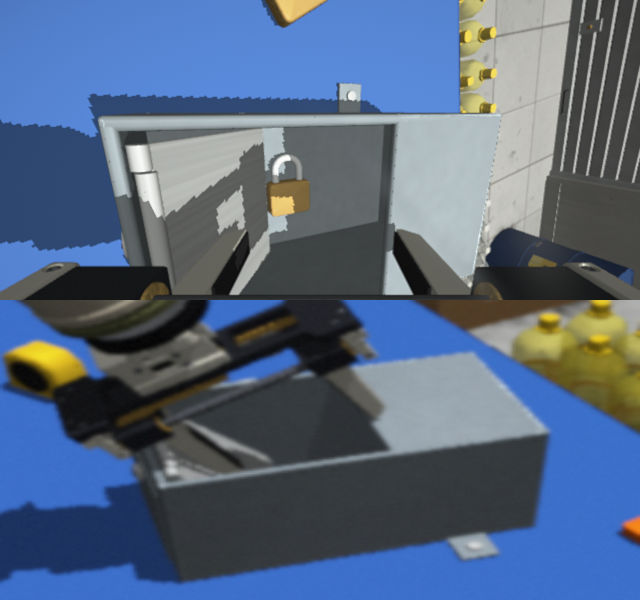

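The padlock has dropped inside, at wrist (288,195) deep in the box. I'll withdraw straight up.

Request:
step_arm(motion=[0, 0, 0, 0, 0, 0, 0, 0, 0, 0, 0, 0, 0, 0, 0, 0, 0, 0, 0, 0, 0, 0, 0, 0, 0, 0.45, -0.9, 0, 0, 0, 0, 0, 0.9, -1.8, 0, 0, 0, 0, 0, 1.4, -2.7, 0, 0, 0, 0, 0, 1.8, -3.6, 0, 0, 0, 0, 0, 2.7, -5.3, 0, 0, 0, 0, 0, 4.1, -8, 0, 0, 0, 0, 0, 5.9, -11.6, 0, 0, 0, 0, 0, 6.8, -13.4, 0, 0, 0, 0, 0, 6.8, -13.4, 0, 0, 0, 0, 0, 6.8, -13.4, 0, 0, 0, 0, 0, 6.8, -13.4, 0, 0, 0, 0, 0, 6.8, -13.4, 0])

```text
time: 6.75
eef_pos: [0.5327, 0.0032, 0.2763]
tool_rot: [0.758, 0.609, 0.145, 0.181]
force: [-0.5, 0.2, 0.5]
grip_width: 0.998
finger_force: 0.0
```

```bash
python3 -c "
from h import *
import cv2
where()
a=read_camera('wrist');b=read_camera('scene')[100:310,150:450]
cv2.imwrite('pics/w5.png',cv2.vconcat([a[:300],cv2.resize(b,(640,300))[:, :]]))"
```

```text
t 6.75 hi [ 19.77  -12.116 282.131] lo [-78.851 -12.071 232.289] F [-0.482  0.163  0.5  ] 0.99815403712203
```

View pics/w5.png

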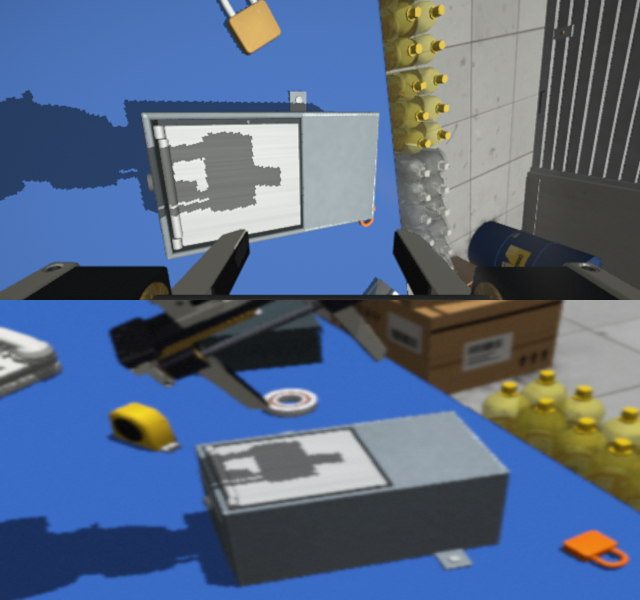

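The flap is closed, the deck is empty, the hand is clear and everything else is where it was.

```bash
python3 -c "
from bench import *
print(sign_off())"
```

```text
the job is handed in; nothing more can be done
None
```

The small brass padlock was pushed over the deck edge and dropped into the box while the flap was held open; the flap has closed, the hand is clear, and the job was handed in at about 7 s.

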